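# Log the next water sample by pointing

## Robot

A 7-joint arm with a two-finger parallel gripper is mounted at the origin on the work surface. World frame = base frame: x ahead of the robot, y to its left, z up, the work surface at z = 0. Lengths are in m, angles in rad, forces in N, time in s.
With the tool pointing down it reaches from about 0.425 to 0.8 m from the base axis. Payload 8.3 kg.
Tool frame: the origin (TCP) lies at the very end of the fingers, on their centre line; the grasp point (between the pads) lies 19 mm behind it (manip.grip_depth is the distance from the TCP to the grasp point, in m); z points along the fingers, y is the line along which they close (so a half turn about z gives the same grasp; the last joint's range is limited). The gripper opens to 85 mm and grips with 20 to 120 N. Pads are 22 mm wide; open, the fingers measure 114 mm over their backs; the gripper's body (76 mm by 85 mm) begins 54 mm behind the grasp point. The pads swing forward as they close: fully open they stand 13 mm farther back than shut.
Start: joints at [-1.3, 0.383, 0.016, 1.37, -0.006, 1.388, -0.046], TCP at [0.205, 0.591, 0.195] pointing down, gripper open.
Joint ranges: [-2.95, 2.95], [-0.25, 2.06], [-1.52, 1.56], [0.18, 2.33], [-1.44, 4.58], [0.02, 2.06], [-3.01, 3.01]. Speed limits (rad/s): [2.39, 2.39, 3.01, 3.01, 3.14, 3.14, 3.14].

## Interface

Orientations are given as a rotation vector (axis times angle).
In Python, from cell import manip gives the robot as it stands.
- The arm moves only by the tool servo_tool, never from a script. Its argument "series" is a list of rows, each an object with "translation": the shift along the tool's x, y, z in cm, a list of three; "spin": the turn about the tool's z in rad. In form: [{"translation": [tx, ty, tz], "spin": spin}, ...]. A call has 1 to 8 rows; each row shifts and turns the commanded pose from where the row before left it, along the tool's axes as they then stand; what a row does not reach is not made up. A row lasts 1/12 s, in which the tool goes at most 41.7 mm and 7.16 degrees, less where a joint would pass 70% of its speed; a pose out of reach is approached as far as the arm can. A call with a gripper value outside its range is refused whole. "grip" is the opening, from 0 (shut) to 1 (fully open), set as the call begins (left out, the last holds). The fingers move at their own pace and stop on an object; "squeeze" is the grip in N (left out, the last holds). Time passes only in rows, so rows that do not move let the fingers close. It gives the time, the measured TCP pose, the force, the opening and the grip force at its end, in the units of the state.
- manip.read_state(): the state, without advancing time (a new reading comes with each control period).
- manip.grab_frame(name): name is "side" or "top" or "wrist"; returns a dict with "color" (400x640x3 uint8, red, green, blue), "z_map" (400x640 float32, m along the optical axis (not along the pixel's ray), 0 where there is no reading), "fx", "fy", "cx", "cy" (pixels), "origin" and "attitude" of the camera in the world; the wrist camera has in their place "T_tool_cam" (4x4, takes a point from camera to tool coordinates, whose origin is the TCP and whose axes are the flange's). Camera axes: x right, y down, z forward; pixel columns grow to the right and rows downward; lengths in m; the calibration is good to about 2 mm. A picture is of the moment at which its call begins: read the wrist's pose just before it.
- manip.sign_off(): hands the job in; it is judged then, once.
Trained networks look in a picture, given as the dict that the camera call returned (one of the last four; its "shot" number tells which), for a name from the list of things; names that differ only in an ending like _2 or _b are one class to them, and where a whole thing is asked for, a point or a joint stands for the part that bears it (a point fixed in the world has none). Each returns a list of dicts, best first, with "score" (0 to 1); they miss things now and then, are a little off and sometimes report something else, mostly with a low value. They report only what shows in the picture. A call takes as long as a camera call. They do not tell look-alikes from the thing itself.
- manip.regions_of(query, picture): "region" (400x640 bool, what is visible of it) and "xy" ([column, row] in pixels, amid what is visible of it).
The state is a dict: "t": time; "q": joint angles; "joint_velocities": joint speeds; "tau": joint torques, N m; "eef_pos": TCP position; "orientation": TCP orientation; "contact_force": force on the tool from outside, world axes, zero at the start; "wrist_torque": the same for the moment, N m; "grip_width": finger opening in m; "gripper_force": force on a finger pad.
Only numpy, scipy, OpenCV 4.12 (cv2) and the standard library are available. Lean on these libraries where they do the work, as an engineer would, in place of code of your own. Each camera call takes 0.05 s, during which the arm holds its last target. There are 200 camera calls.

## Task

Log the next sample for the bench camera by pointing: hold the fingertips about 2 cm above the cap of the orange-capped vial in the steel rack for two to three seconds, then in the same way above the empty sampler well with the blue collar, and then press the green button fully down and let it come up again. Point at no other vial on the way (do not bring the fingers down close over one) and leave the red button alone. Do not touch, move or lift any vial, do not touch the rack or the sampler, and do not shove the beaker or the bottle at the back.

Things in the scene. Friction and masses are not known exactly. Their poses are not given: they have to be found in the camera images.
- vial_orange_top (a point): The vial to point at: orange-capped glass vial, 27 mm in diameter and 96 mm tall, standing upright in a hole of the steel rack; this point is the centre of the flat top of its cap (cap 26 mm across), about 104 mm above the work surface. Which hole it stands in varies; neighbours stand 65 mm away or more.
- vial_white_top (a point): A bystander: white-capped glass vial, 27 mm in diameter and 96 mm tall, standing upright in a hole of the steel rack; this point is the centre of the flat top of its cap (cap 26 mm across), about 104 mm above the work surface.
- vial_blue_top (a point): A bystander: blue-capped glass vial, 27 mm in diameter and 96 mm tall, standing upright in a hole of the steel rack; this point is the centre of the flat top of its cap (cap 26 mm across), about 104 mm above the work surface.
- vial_black_top (a point): A bystander: black-capped glass vial, 27 mm in diameter and 96 mm tall, standing upright in a hole of the steel rack; this point is the centre of the flat top of its cap (cap 26 mm across), about 104 mm above the work surface.
- rack: Steel vial rack, 140 x 205 mm and 60 mm high, fixed to the bench, with 2 x 3 holes 65 mm apart (4 hold vials, 2 are empty). Origin: centre of its underside, on the work surface; y runs along its long side, z up.
- sampler: Low white sampler deck with blue side panels, 130 x 270 mm and 105 mm high, fixed to the bench, with three wells in a row 80 mm apart along its y. Two wells hold white-capped vials and one is empty. Origin: centre of its underside, on the work surface; z up.
- empty_well (a point): The second thing to point at: the empty well of the sampler, marked by a bright blue collar (52 mm outside, 33 mm inside, standing 4 mm above the deck). This point is the centre of the collar's mouth, 109 mm above the work surface. Which of the three wells it is varies.
- well_vial_a_top (a point): A bystander: white-capped vial (27 mm across) standing in a well of the sampler deck, only its top 18 mm showing; the centre of its cap's top, 123 mm above the work surface.
- well_vial_b_top (a point): A bystander: the other white-capped vial in the sampler deck, like the first.
- vial_orange: The orange-capped vial itself; origin at the centre of its underside, z up along it.
- vial_white: The white-capped rack vial; origin at the centre of its underside.
- vial_blue: The blue-capped rack vial; origin at the centre of its underside.
- vial_black: The black-capped rack vial; origin at the centre of its underside.
- well_vial_a: A sampler vial; origin at the centre of its underside.
- well_vial_b: The other sampler vial; origin at the centre of its underside.
- collar: The blue collar, fixed on the sampler deck; origin at the centre of its underside.
- control: Grey control box, 150 x 70 mm and 50 mm high, fixed to the bench between rack and sampler, with a green and a red push button on its top, 72 mm apart along its x. Origin: centre of its underside.
- start_top (a point): Centre of the top of the green start button (32 mm across, on the grey control box). It is pressed straight down.
- start (a joint): Travel of the green start button: 0 up, 0.006 m fully down; a spring raises it again; fully down takes about 5 N.
- stop_top (a point): Centre of the top of the red button on the same box, 72 mm from the green one. To be left alone.
- stop (a joint): Travel of the red button: 0 up, 0.006 m fully down.
- beaker: A bystander: glass beaker, 68 mm across and 90 mm tall, at the back of the bench; origin at the centre of its underside.
- reagent: A bystander: amber reagent bottle with a blue cap, 64 mm across and 150 mm tall, at the back of the bench; origin at the centre of its underside.
Mind the look-alikes: they are no part of the job. What is shaped like the vial_white but purple is not meant.

How it is judged:
By the outcome, as a careful person would: the job done as asked, in the order asked, and still so for the second after the job is handed in, with the robot touching nothing.
It also fails if it takes over 58 s, if anything falls off the work surface, if the arm or the gripper's body presses on something with over 40 N, if the wrist force passes 120 N, or if a joint passes its speed limit or range.

## Working session

There is one attempt and no reset: what is moved stays moved. The work goes in short steps, Python scripts to look and compute and a tool call to move; the robot and the scene stay as the last step left them, time stands still between calls to the robot, and variables do not carry over. Pictures are saved under pics/ and viewed, at most 10 in all, crops included, and the job is handed in when it is done.

Besides the shell and the picture viewer there is one more tool, called after "Call:" in YAML: its name, and indented under it one key for each argument. servo_tool: Moves the arm, as the interface text tells. Its arguments: {"type":"object","properties":{"series":{"type":"array"},"grip":{"type":"number"},"squeeze":{"type":"number"}},"required":["series"]}

```bash
mkdir -p pics
cat > h.py <<'E'
import numpy as np, cv2
from scipy.spatial.transform import Rotation as R
from cell import manip
def rot(a):
    a=np.asarray(a,float); return a if a.shape==(3,3) else (R.from_rotvec(a).as_matrix() if a.size==3 else R.from_quat(a).as_matrix())
def cloud(f):
    z=f["z_map"]; v,u=np.indices(z.shape)
    p=np.stack([(u-f["cx"])/f["fx"]*z,(v-f["cy"])/f["fy"]*z,z],-1)
    w=p@rot(f["attitude"]).T+np.asarray(f["origin"]); w[z==0]=np.nan; return w
def save(f,n,crop=None,k=1):
    im=f["color"][:,:,::-1]
    if crop: im=im[crop[1]:crop[3],crop[0]:crop[2]]
    cv2.imwrite(f"pics/{n}.png",cv2.resize(im,None,fx=k,fy=k,interpolation=cv2.INTER_CUBIC))
E
python3 - <<'E'
from h import *
s=manip.read_state(); print(s["t"],s["eef_pos"],s["orientation"],s["contact_force"],s["grip_width"])
for n in("top","side"):
    f=manip.grab_frame(n); save(f,n); print(n,f["origin"],f["attitude"])
    w=cloud(f)
    for q in("vial_orange_top","vial_orange","collar","empty_well","start_top","stop_top","control","sampler","rack","vial_white","beaker","reagent"):
        for r in manip.regions_of(q,f)[:4]:
            p=w[r["region"]]; print(q,round(r["score"],2),np.round(r["xy"]),np.round(np.nanmedian(p,0),3),"zmax",np.round(np.nanpercentile(p[:,2],95),3),r["region"].sum())
E
```

```text
0.0 [0.20453091 0.58997573 0.19387535] [-5.21723928e-01 -3.09764850e+00  3.01921559e-03] [0.08496902 0.89304872 0.84759603] 0.08554152760613024
top [0.48414565 0.01750309 0.94102111] [-2.17656974  2.16594452 -0.13206654]
vial_orange_top 0.6 [472. 206.] [ 0.568 -0.311  0.103] zmax 0.107 219
vial_orange_top 0.27 [443. 208.] [ 0.564 -0.246  0.103] zmax 0.107 197
vial_orange_top 0.18 [437. 227.] [ 0.531 -0.243  0.061] zmax 0.064 5640
vial_orange 0.66 [476. 210.] [ 0.568 -0.309  0.103] zmax 0.107 177
vial_orange 0.35 [437. 226.] [ 0.531 -0.242  0.061] zmax 0.064 5671
collar 0.69 [207. 214.] [0.55  0.249 0.109] zmax 0.112 306
empty_well 0.84 [201. 221.] [0.549 0.251 0.109] zmax 0.112 314
empty_well 0.39 [208. 217.] [0.547 0.242 0.105] zmax 0.108 7331
start_top 0.47 [474. 239.] [ 0.504 -0.315  0.103] zmax 0.107 235
start_top 0.43 [323. 198.] [0.585 0.003 0.072] zmax 0.075 188
start_top 0.42 [164. 212.] [0.555 0.327 0.122] zmax 0.125 201
stop_top 0.62 [327. 168.] [ 0.654 -0.009  0.073] zmax 0.076 130
control 0.69 [324. 185.] [ 0.617 -0.002  0.052] zmax 0.073 2118
sampler 0.78 [206. 214.] [0.
[... 1124 characters left out ...]
max 0.104 497
stop_top 0.5 [344. 212.] [ 0.655 -0.017  0.069] zmax 0.071 100
control 0.85 [329. 226.] [ 0.617 -0.028  0.047] zmax 0.069 2200
sampler 0.73 [296. 174.] [0.543 0.125 0.094] zmax 0.104 3092
rack 0.72 [360. 176.] [0.724 0.147 0.073] zmax 0.143 1074
rack 0.6 [301. 319.] [ 0.533 -0.313  0.058] zmax 0.06 7785
rack 0.55 [285. 316.] [ 0.506 -0.33   0.089] zmax 0.104 517
vial_white 0.89 [387. 306.] [ 0.673 -0.299  0.059] zmax 0.095 760
vial_white 0.82 [319. 284.] [ 0.565 -0.26   0.083] zmax 0.103 474
vial_white 0.66 [367. 285.] [ 0.653 -0.245  0.056] zmax 0.095 691
beaker 0.74 [398. 259.] [ 0.728 -0.193  0.062] zmax 0.088 1538
reagent 0.62 [360. 177.] [0.724 0.147 0.071] zmax 0.143 1110
```

View pics/top.png

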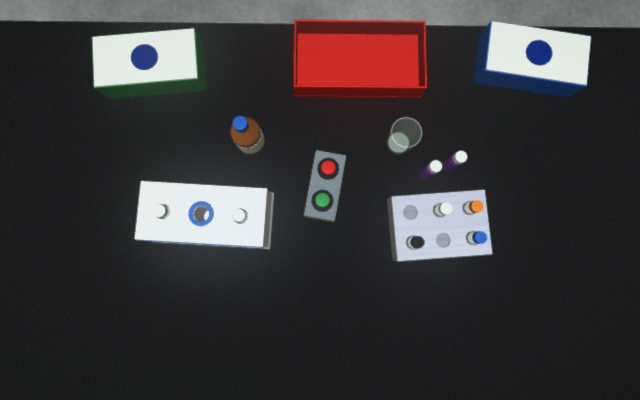

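```bash
python3 -c "
import cv2
a=cv2.imread('pics/top.png');c=a[120:280,370:510];cv2.imwrite('pics/rackcrop.png',cv2.resize(c,None,fx=3.7,fy=3.7,interpolation=2))"
```

```text
(no output)
```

View pics/rackcrop.png

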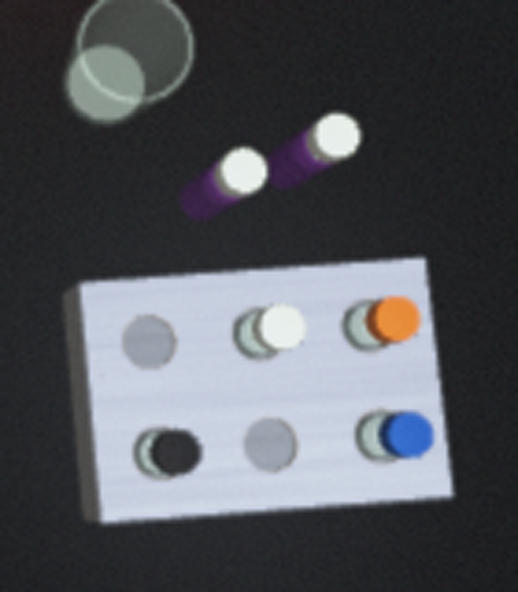

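The orange cap at (477,206) is the only orange one. The other rack caps are white (444,208), blue (480,238) and black (417,242), and the two white-capped purple look-alikes stand off the rack at (428,169) and (454,158). The empty well with the blue collar is at (201,214), and the green button is at (323,199) with the red one at (328,168). Next I'll compute refined positions and the tool axes.

```bash
cat >> h.py <<'E'
def plan(target):
    s=manip.read_state(); Rm=rot(s["orientation"]); p=np.array(s["eef_pos"])
    print("t",round(s["t"],2),"p",np.round(p,4),"axes x",np.round(Rm[:,0],3),"y",np.round(Rm[:,1],3),"z",np.round(Rm[:,2],3),"F",np.round(s["contact_force"],2),"w",round(s["grip_width"],4),"q",np.round(s["q"],2))
    print("tool delta cm",np.round(Rm.T@(np.array(target)-p)*100,2))
E
python3 - <<'E'
from h import *
for n in("top","side"):
    f=manip.grab_frame(n); w=cloud(f); hsv=cv2.cvtColor(f["color"],cv2.COLOR_RGB2HSV); o=np.array(f["origin"]);A=rot(f["attitude"])
    for k,(lo,hi),zt,(x0,x1,y0,y1) in (("orange",(8,18),.104,(.5,.63,-.4,-.2)),("blue collar",(100,125),.109,(.5,.6,.15,.35)),("green",(45,85),.07,(.5,.65,-.1,.1)),("red",(170,180),.07,(.6,.7,-.1,.1))):
        m=cv2.inRange(hsv,(lo,110,50),(hi,255,255))>0
        m&=(w[...,0]>x0)&(w[...,0]<x1)&(w[...,1]>y0)&(w[...,1]<y1)
        if k=="orange": m&=w[...,2]>zt-.006 
        if k=="blue collar": m&=w[...,2]>.1
        if not m.any(): print(n,k,"none");continue
        v,u=np.nonzero(m); c=np.array([(u.min()+u.max())/2,(v.min()+v.max())/2])
        zz=np.nanmedian(w[m][:,2])
        d=A@np.array([(c[0]-f["cx"])/f["fx"],(c[1]-f["cy"])/f["fy"],1]); P=o+d*((zt if k in("orange","blue collar") else zz)-o[2])/d[2]
        print(n,k,c,m.sum(),"ray",np.round(P,4),"median",np.round(np.nanmedian(w[m],0),4))
plan([.57,-.315,.23])
E
```

```text
top orange [476.  205.5] 122 ray [ 0.5694 -0.315   0.104 ] median [ 0.5685 -0.3148  0.1047]
top blue collar [200.5 213.5] 252 ray [0.5495 0.2512 0.109 ] median [0.5503 0.2512 0.1092]
top green [322. 200.] 177 ray [0.5827 0.0034 0.0723] median [0.5829 0.0034 0.0723]
top red [327.5 167. ] 7 ray [ 0.6563 -0.0085  0.0633] median [0.6623 0.0012 0.0633]
side orange [325.5 302.5] 178 ray [ 0.57   -0.3201  0.104 ] median [ 0.5699 -0.3185  0.1026]
side blue collar [293. 149.] 49 ray [0.5504 0.2472 0.109 ] median [0.5518 0.2505 0.1066]
side green [314. 208.] 76 ray [0.5846 0.0022 0.0701] median [0.5845 0.0025 0.0701]
side red none
t 1.4 p [0.2047 0.5905 0.1949] axes x [-0.945  0.328  0.   ] y [ 0.328  0.945 -0.   ] z [-0. -0. -1.] F [ 0.5   0.38 -0.76] w 0.0854 q [-1.3   0.38  0.02  1.37 -0.01  1.39 -0.05]
tool delta cm [-64.17 -73.59  -3.52]
```

Targets: orange (0.570, -0.316), collar (0.550, 0.250), green (0.584, 0.003, z 0.071). I'll shut the fingers, rise, and swing around the base.

Call:
servo_tool:
  series:
    - {"translation":[0,0,-1],"spin":0}
    - {"translation":[0,0,-1],"spin":0}
    - {"translation":[0,0,-1.5],"spin":0}
    - {"translation":[0,0,-0.5],"spin":0}
    - {"translation":[-1.7,0,0],"spin":0.027}
    - {"translation":[-3.4,0,0],"spin":0.0545}
    - {"translation":[-3.4,0,0],"spin":0.0545}
    - {"translation":[-3.4,0,0],"spin":0.0545}
  grip: 0
  squeeze: 20

```text
t: 2.07
eef_pos: [0.3157, 0.5431, 0.2349]
orientation: [0.818, 3.033, 0.0]
contact_force: [0.9, 0.6, -0.3]
grip_width: 0.0003
gripper_force: 0.0
```

```bash
python3 -c "
from h import *
plan([.57,-.316,.23])"
```

```text
t 2.07 p [0.3157 0.5431 0.2349] axes x [-0.864  0.503 -0.   ] y [0.503 0.864 0.   ] z [ 0.  0. -1.] F [ 0.87  0.56 -0.33] w 0.0003 q [-1.17  0.38  0.1   1.29 -0.04  1.47 -0.03]
tool delta cm [-65.18 -61.46   0.5 ]
```

Call:
servo_tool:
  series:
    - {"translation":[-3.4,0,0],"spin":0.0545}
    - {"translation":[-3.4,0,0],"spin":0.0545}
    - {"translation":[-3.4,0,0],"spin":0.0545}
    - {"translation":[-3.4,0,0],"spin":0.0545}
    - {"translation":[-3.4,0,0],"spin":0.0545}
    - {"translation":[-3.4,0,0],"spin":0.0545}
    - {"translation":[-3.4,0,0],"spin":0.0545}
    - {"translation":[-3.4,0,0],"spin":0.0545}

```text
t: 2.73
eef_pos: [0.5195, 0.3649, 0.2348]
orientation: [1.456, 2.783, -0.0]
contact_force: [0.3, 0.9, -0.2]
grip_width: 0.0004
gripper_force: 0.0
```

Call:
servo_tool:
  series:
    - {"translation":[-3.4,0,0],"spin":0.0545}
    - {"translation":[-3.4,0,0],"spin":0.0545}
    - {"translation":[-3.4,0,0],"spin":0.0545}
    - {"translation":[-3.4,0,0],"spin":0.0545}
    - {"translation":[-3.4,0,0],"spin":0.0545}
    - {"translation":[-3.4,0,0],"spin":0.0545}
    - {"translation":[-3.4,0,0],"spin":0.0545}
    - {"translation":[-3.4,0,0],"spin":0.0545}

```text
t: 3.4
eef_pos: [0.6285, 0.118, 0.2349]
orientation: [2.024, 2.402, -0.0]
contact_force: [0.4, -0.0, 0.1]
grip_width: -0.0001
gripper_force: 0.0
```

Call:
servo_tool:
  series:
    - {"translation":[-3.4,0,0],"spin":0.0545}
    - {"translation":[-3.4,0,0],"spin":0.0545}
    - {"translation":[-3.4,0,0],"spin":0.0545}
    - {"translation":[-3.4,0,0],"spin":0.0545}
    - {"translation":[-3.4,0,0],"spin":0.0545}
    - {"translation":[-3.4,0,0],"spin":0.0545}
    - {"translation":[-1.7,0,0],"spin":0.027}
    - {"translation":[0,0,0],"spin":0}

```text
t: 4.07
eef_pos: [0.6315, -0.1067, 0.2355]
orientation: [2.421, 1.999, -0.003]
contact_force: [0.1, -0.1, 0.1]
grip_width: 0.0001
gripper_force: 0.0
```

```bash
python3 -c "
from h import *
plan([.57,-.316,.23])"
```

```text
t 4.07 p [ 0.6315 -0.1067  0.2355] axes x [ 0.189  0.982 -0.003] y [ 0.982 -0.189  0.001] z [ 0.    -0.003 -1.   ] F [ 0.05 -0.06  0.09] w 0.0001 q [-0.27  0.44  0.58  1.27 -0.24  1.49  0.09]
tool delta cm [-21.71  -2.08   0.61]
```

Call:
servo_tool:
  series:
    - {"translation":[-2,-0.2,0],"spin":0}
    - {"translation":[-3.3,-0.3,0],"spin":0}
    - {"translation":[-3.5,-0.4,0],"spin":0}
    - {"translation":[-3.5,-0.4,0],"spin":0}
    - {"translation":[-3.5,-0.4,0],"spin":0}
    - {"translation":[-3.5,-0.3,0],"spin":0}
    - {"translation":[-2.4,-0.1,0],"spin":0}
    - {"translation":[0,0,0],"spin":0}

```text
t: 4.73
eef_pos: [0.5702, -0.3157, 0.2351]
orientation: [2.419, 2.003, -0.005]
contact_force: [-0.8, -0.4, -0.3]
grip_width: 0.0001
gripper_force: 0.0
```

Call:
servo_tool:
  series:
    - {"translation":[0,0,0],"spin":0}
    - {"translation":[0,0,0],"spin":0}

```text
t: 4.9
eef_pos: [0.5744, -0.3077, 0.2347]
orientation: [-2.409, -2.015, -0.001]
contact_force: [1.2, 0.8, -0.5]
grip_width: 0.0002
gripper_force: 0.0
```

Run:
```python
from h import *
plan([.57,-.316,.124])
s=manip.read_state(); Rm=rot(s["orientation"]);p=np.array(s["eef_pos"])
f=manip.grab_frame("wrist"); save(f,"wrist1")
T=np.array(f["T_tool_cam"]); hsv=cv2.cvtColor(f["color"],cv2.COLOR_RGB2HSV)
m=cv2.inRange(hsv,(6,130,60),(18,255,255))>0
z=f["z_map"]; v,u=np.nonzero(m&(z>0)); zz=z[v,u]
P=np.stack([(u-f["cx"])/f["fx"]*zz,(v-f["cy"])/f["fy"]*zz,zz],-1)@T[:3,:3].T+T[:3,3]
W=P@Rm.T+p; W=W[W[:,2]>.1]
print(len(W),(W.min(0)+W.max(0))/2,np.median(W,0))
```

```text
t 4.9 p [ 0.5744 -0.3077  0.2347] axes x [0.177 0.984 0.001] y [ 0.984 -0.177  0.   ] z [ 0.     0.001 -1.   ] F [ 1.24  0.79 -0.51] w 0.0002 q [ 0.04  0.48  0.63  1.24 -0.28  1.51  0.45]
tool delta cm [-0.91 -0.29 11.07]
60 [ 0.57048972 -0.31587066  0.10257258] [ 0.57045367 -0.31153127  0.10304338]
```

View pics/wrist1.png

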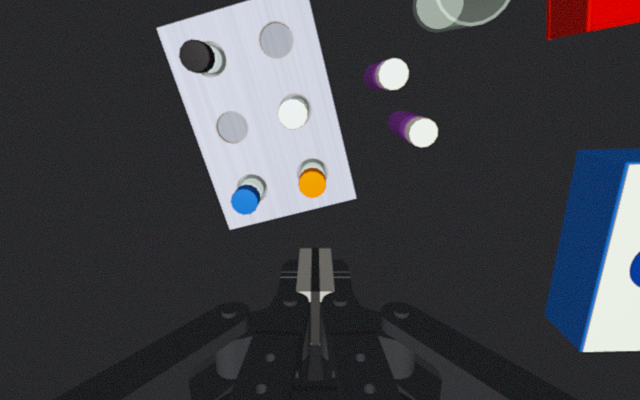

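The orange cap at (312,183) in the wrist view is the target; its measured position agrees. I'll let the arm settle before descending.

Call:
servo_tool:
  series:
    - {"translation":[0,0,0],"spin":0}
    - {"translation":[0,0,0],"spin":0}
    - {"translation":[0,0,0],"spin":0}
    - {"translation":[0,0,0],"spin":0}

```text
t: 5.28
eef_pos: [0.5739, -0.3084, 0.2349]
orientation: [-2.41, -2.015, -0.0]
contact_force: [0.4, -0.7, 0.1]
grip_width: -0.0001
gripper_force: 0.0
```

```bash
python3 -c "
from h import *
plan([.57,-.316,.124])"
```

```text
t 5.28 p [ 0.5739 -0.3084  0.2349] axes x [0.177 0.984 0.   ] y [ 0.984 -0.177 -0.   ] z [-0.  0. -1.] F [ 0.39 -0.74  0.13] w -0.0001 q [ 0.04  0.48  0.63  1.24 -0.28  1.51  0.45]
tool delta cm [-0.82 -0.25 11.09]
```

Call:
servo_tool:
  series:
    - {"translation":[-0.8,-0.25,1.0],"spin":0}
    - {"translation":[0,0,1.6],"spin":0}
    - {"translation":[0,0,1.8],"spin":0}
    - {"translation":[0,0,1.8],"spin":0}
    - {"translation":[0,0,1.8],"spin":0}
    - {"translation":[0,0,1.6],"spin":0}
    - {"translation":[0,0,1.0],"spin":0}
    - {"translation":[0,0,0.5],"spin":0}

```text
t: 5.95
eef_pos: [0.5685, -0.3164, 0.1216]
orientation: [-2.41, -2.011, 0.002]
contact_force: [0.3, -0.5, -0.4]
grip_width: 0.0001
gripper_force: 0.0
```

Call:
servo_tool:
  series:
    - {"translation":[0,0,0],"spin":0}
    - {"translation":[0,0,0],"spin":0}
    - {"translation":[0,0,0],"spin":0}

```text
t: 6.2
eef_pos: [0.5702, -0.3171, 0.125]
orientation: [2.41, 2.012, 0.001]
contact_force: [0.1, 0.6, 0.1]
grip_width: 0.0002
gripper_force: 0.0
```

```bash
python3 -c "
from h import *
plan([.57,-.316,.124])
f=manip.grab_frame('side');save(f,'side2',(240,230,420,370),4)"
```

```text
t 6.2 p [ 0.5702 -0.3171  0.125 ] axes x [ 0.179  0.984 -0.001] y [ 0.984 -0.179  0.002] z [ 0.001 -0.001 -1.   ] F [0.09 0.62 0.11] w 0.0002 q [ 0.05  0.53  0.61  1.41 -0.31  1.29  0.5 ]
tool delta cm [ 0.1  -0.04  0.1 ]
```

View pics/side2.png

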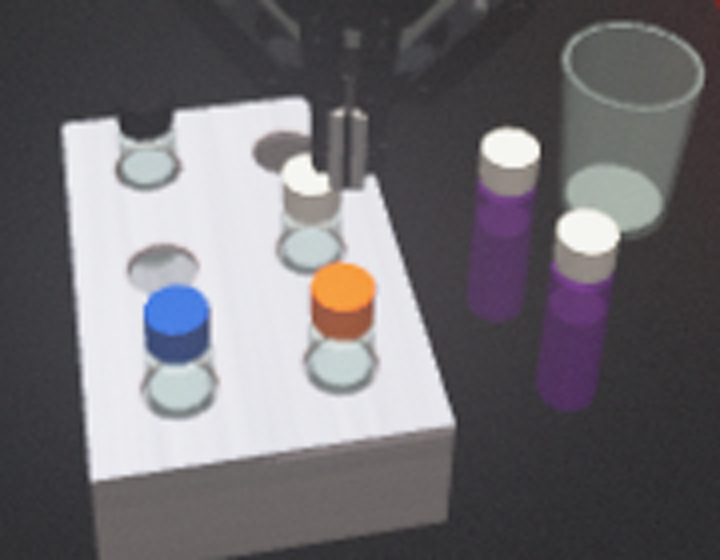

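The blue and orange caps and the fingertips all show, but the tips (crop 348,190) look farther from the orange cap (343,288) than 2 cm. I'll check this by depth.

Run:
```python
from h import *
s=manip.read_state();p=np.array(s["eef_pos"]);print(s["t"],p)
f=manip.grab_frame('side');w=cloud(f);A=rot(f["attitude"]);o=np.array(f["origin"])
for P in (p,[.57,-.316,.104]):
    c=A.T@(np.array(P)-o);print("proj",f["fx"]*c[0]/c[2]+f["cx"],f["fy"]*c[1]/c[2]+f["cy"])
for v in range(262,304,3): print(v,np.round(w[v,324],3),np.round(w[v,329],3),f["color"][v,324])
g=manip.grab_frame('top');w=cloud(g);save(g,'top2',(400,140,520,260),4)
m=(abs(w[...,0]-.57)<.05)&(w[...,1]<-.2)&(w[...,2]>.11)&(w[...,2]<.2);print(m.sum(),np.nanmin(w[m],0) if m.any() else 0,np.nanmax(w[m],0) if m.any() else 0)
```

```text
6.25 [ 0.57027137 -0.31701464  0.12510664]
proj 325.7567231163476 291.11501822381325
proj 325.1890253940027 300.5520482667765
262 [ 0.565 -0.327  0.192] [ 0.572 -0.328  0.192] [114 111 111]
265 [ 0.565 -0.327  0.186] [ 0.572 -0.327  0.186] [116 114 114]
268 [ 0.565 -0.327  0.181] [ 0.572 -0.329  0.182] [116 113 113]
271 [ 0.565 -0.327  0.175] [ 0.572 -0.328  0.175] [110 108 108]
274 [ 0.565 -0.327  0.169] [ 0.573 -0.328  0.17 ] [113 110 110]
277 [ 0.566 -0.327  0.164] [ 0.573 -0.329  0.165] [121 116 116]
280 [ 0.575 -0.26   0.094] [ 0.589 -0.225  0.06 ] [147 141 139]
283 [ 0.575 -0.259  0.086] [ 0.589 -0.23   0.057] [184 187 186]
286 [nan nan nan] [ 0.588 -0.239  0.058] [176 178 181]
289 [ 0.576 -0.259  0.072] [ 0.587 -0.245  0.058] [138 137 137]
292 [ 0.576 -0.26   0.066] [ 0.586 -0.253  0.058] [172 179 182]
295 [ 0.576 -0.258  0.057] [ 0.585 -0.26   0.058] [206 146 121]
298 [ 0.569 -0.31   0.103] [ 0.577 -0.31   0.103] [245 158  67]
301 [ 0.568 -0.316  0.103] [ 0.576 -0.317  0.103] [245 158  64]
93 [ 0.5555375  -0.31797527  0.16342935] [ 0.58418794 -0.30540229  0.19937849]
```

View pics/top2.png

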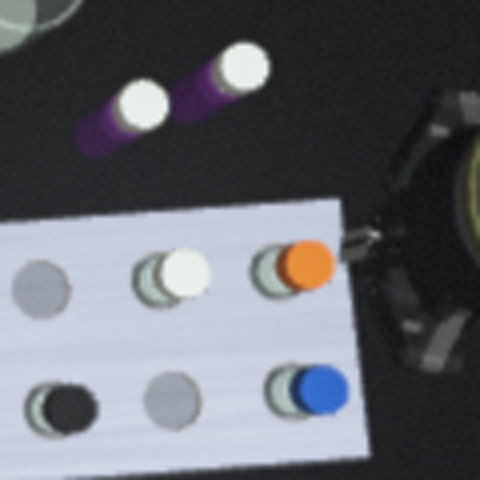

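The visible fingertips end at z≈0.162, not the reported 0.125. I'll cross-check with the wrist camera.

Run:
```python
from h import *
s=manip.read_state();print(s["t"],s["eef_pos"],s["grip_width"],np.round(s["q"],3),np.abs(s["joint_velocities"]).max())
f=manip.grab_frame('wrist');save(f,'wrist2');T=np.array(f["T_tool_cam"]);print(np.round(T,3))
z=f["z_map"];v,u=np.indices(z.shape)
P=np.stack([(u-f["cx"])/f["fx"]*z,(v-f["cy"])/f["fy"]*z,z],-1)@T[:3,:3].T+T[:3,3];P[z==0]=np.nan
hsv=cv2.cvtColor(f["color"],cv2.COLOR_RGB2HSV);m=cv2.inRange(hsv,(6,130,60),(18,255,255))>0
q=P[m&(np.abs(P[...,0])<.08)&(abs(P[...,1])<.08)];print("cap in tool",len(q),np.nanmedian(q,0),np.nanmin(q,0),np.nanmax(q,0))
for r in range(225,400,12): print(r,np.round(P[r,305],3),np.round(P[r,322],3),z[r,305])
```

```text
6.35 [ 0.57015172 -0.316852    0.12485306] 6.939870254731565e-05 [ 0.046  0.534  0.609  1.412 -0.308  1.29   0.495] 0.004198209449323284
[[-0.    -0.952 -0.307  0.078]
 [ 1.    -0.001  0.001 -0.   ]
 [-0.001 -0.307  0.952 -0.179]
 [ 0.     0.     0.     1.   ]]
cap in tool 321 [0.0111038  0.00024861 0.02657116] [-0.01131256 -0.01249271  0.0198309 ] [0.01339843 0.01177837 0.03733342]
225 [-0.004 -0.006  0.022] [-0.004  0.004  0.021] 0.21633974
237 [-0.032 -0.007  0.065] [-0.032  0.006  0.065] 0.26582816
249 [ 0.011 -0.004 -0.042] [ 0.011  0.003 -0.041] 0.15103537
261 [ 0.011 -0.004 -0.052] [ 0.011  0.003 -0.053] 0.14187017
273 [ 0.011 -0.004 -0.062] [ 0.011  0.003 -0.061] 0.13134429
285 [ 0.011 -0.003 -0.069] [ 0.01   0.003 -0.069] 0.124894
297 [ 0.011 -0.003 -0.077] [ 0.008  0.003 -0.073] 0.11737308
309 [ 0.011 -0.003 -0.084] [ 0.012  0.002 -0.085] 0.11032864
321 [ 0.012 -0.003 -0.091] [ 0.008  0.002 -0.085] 0.104381084
333 [ 0.008 -0.003 -0.091] [ 0.002  0.002 -0.083] 0.105146155
345 [-0.003 -0.003 -0.083] [-0.003  0.002 -0.083] 0.11606678
357 [-0.007 -0.003 -0.084] [-0.007  0.002 -0.084] 0.11611332
369 [-0.008 -0.003 -0.089] [-0.01   0.002 -0.086] 0.112305395
381 [ 0.01  -0.002 -0.111] [ 0.01   0.002 -0.111] 0.08586237
393 [ 0.011 -0.002 -0.115] [ 0.011  0.002 -0.115] 0.08141831
```

View pics/wrist2.png

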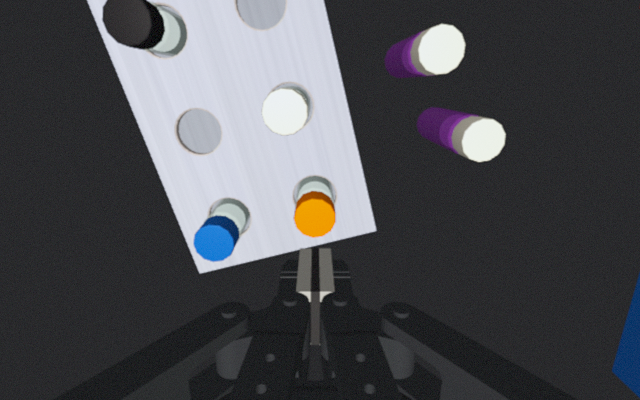

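All three cameras agree: the real fingertips end about 37 mm short of the reported TCP, so clearance over the cap is now about 58 mm. Laterally the tips are right. I'll go down 3 cm gently, watching the force, and measure the tip again.

Call:
servo_tool:
  series:
    - {"translation":[0,0,0.5],"spin":0}
    - {"translation":[0,0,0.7],"spin":0}
    - {"translation":[0,0,0.7],"spin":0}
    - {"translation":[0,0,0.6],"spin":0}
    - {"translation":[0,0,0.5],"spin":0}
    - {"translation":[0,0,0],"spin":0}

```text
t: 6.9
eef_pos: [0.5689, -0.3159, 0.092]
orientation: [-2.41, -2.012, 0.002]
contact_force: [-0.4, 0.8, -0.1]
grip_width: 0.0002
gripper_force: 0.0
```

```bash
cat >> h.py <<'E'
def tip(xr=.012,h=.06):
    # lowest finger point seen from the side: nearest-surface pixels around the TCP's plane
    s=manip.read_state();p=np.array(s["eef_pos"]);f=manip.grab_frame('side');w=cloud(f)
    m=(abs(w[...,0]-p[0])<.016)&(abs(w[...,1]-p[1])<.016)&(w[...,2]>p[2]+.028)&(w[...,2]<p[2]+.1)
    print("tip z",np.round(np.nanmin(w[m][:,2]),4) if m.any() else None,"offset",np.round(np.nanmin(w[m][:,2])-p[2],4),"n",m.sum(),"xy",np.round(np.nanmedian(w[m],0),4)); return f,w
E
python3 - <<'E'
from h import *
plan([.57,-.316,.087]); f,w=tip()
s=manip.read_state();g=manip.grab_frame('wrist');T=np.array(g["T_tool_cam"]);z=g["z_map"]
for r in range(243,252): print(r,z[r,308],z[r,325],(T@[(308-g["cx"])/g["fx"]*z[r,308],(r-g["cy"])/g["fy"]*z[r,308],z[r,308],1])[[0,2]].round(4))
E
```

```text
t 6.9 p [ 0.5689 -0.3159  0.092 ] axes x [0.178 0.984 0.001] y [ 0.984 -0.178 -0.003] z [-0.003  0.001 -1.   ] F [-0.44  0.82 -0.12] w 0.0002 q [ 0.05  0.56  0.6   1.45 -0.32  1.23  0.51]
tool delta cm [0.01 0.11 0.5 ]
tip z 0.129 offset 0.037 n 550 xy [ 0.5686 -0.3258  0.1631]
243 0.1842741 0.18349625 [-0.0008 -0.0106]
244 0.18430391 0.18336628 [-0.0014 -0.0108]
245 0.18405758 0.18402405 [-0.0017 -0.0111]
246 0.18489751 0.18375088 [-0.0026 -0.0105]
247 0.1832423 0.18450126 [-0.0024 -0.0122]
248 0.15365623 0.15282638 [ 0.0103 -0.0392]
249 0.15063596 0.15174851 [ 0.0112 -0.0421]
250 0.1510708 0.15151444 [ 0.0106 -0.0418]
251 0.1490829 0.14890732 [ 0.0111 -0.0437]
```

Offset confirmed (about 38 mm), with no contact. Final 0.7 cm down, then hold about 2.4 s.

Call:
servo_tool:
  series:
    - {"translation":[0,0.1,0.4],"spin":0}
    - {"translation":[0,0,0.3],"spin":0}
    - {"translation":[0,0,0],"spin":0}
    - {"translation":[0,0,0],"spin":0}
    - {"translation":[0,0,0],"spin":0}
    - {"translation":[0,0,0],"spin":0}

```text
t: 7.5
eef_pos: [0.5708, -0.3168, 0.0871]
orientation: [2.411, 2.013, 0.0]
contact_force: [0.0, 0.5, -0.8]
grip_width: 0.0001
gripper_force: 0.0
```

```bash
python3 -c "
from h import *
plan([.57,-.316,.086]); f,w=tip()"
```

```text
t 7.5 p [ 0.5708 -0.3168  0.0871] axes x [ 0.179  0.984 -0.   ] y [ 0.984 -0.179  0.   ] z [ 0. -0. -1.] F [ 0.    0.47 -0.77] w 0.0001 q [ 0.05  0.57  0.6   1.45 -0.33  1.22  0.51]
tool delta cm [ 0.06 -0.09  0.11]
tip z 0.1244 offset 0.0374 n 541 xy [ 0.5702 -0.3266  0.1582]
```

Call:
servo_tool:
  series:
    - {"translation":[0,0,0],"spin":0}
    - {"translation":[0,0,0],"spin":0}
    - {"translation":[0,0,0],"spin":0}
    - {"translation":[0,0,0],"spin":0}
    - {"translation":[0,0,0],"spin":0}
    - {"translation":[0,0,0],"spin":0}
    - {"translation":[0,0,0],"spin":0}
    - {"translation":[0,0,0],"spin":0}

```text
t: 8.22
eef_pos: [0.5707, -0.3167, 0.0869]
orientation: [-2.412, -2.013, 0.0]
contact_force: [-1.3, 0.5, 0.3]
grip_width: -0.0001
gripper_force: 0.0
```

Call:
servo_tool:
  series:
    - {"translation":[0,0,0],"spin":0}
    - {"translation":[0,0,0],"spin":0}
    - {"translation":[0,0,0],"spin":0}
    - {"translation":[0,0,0],"spin":0}
    - {"translation":[0,0,0],"spin":0}
    - {"translation":[0,0,0],"spin":0}
    - {"translation":[0,0,0],"spin":0}
    - {"translation":[0,0,0],"spin":0}

```text
t: 8.88
eef_pos: [0.5707, -0.3167, 0.0869]
orientation: [-2.412, -2.013, 0.0]
contact_force: [0.9, 0.6, 0.3]
grip_width: -0.0
gripper_force: 0.0
```

Call:
servo_tool:
  series:
    - {"translation":[0,0,0],"spin":0}
    - {"translation":[0,0,0],"spin":0}
    - {"translation":[0,0,0],"spin":0}
    - {"translation":[0,0,0],"spin":0}
    - {"translation":[0,0,0],"spin":0}
    - {"translation":[0,0,0],"spin":0}
    - {"translation":[0,0,-1],"spin":0}
    - {"translation":[0,0,-3],"spin":0}

```text
t: 9.55
eef_pos: [0.5684, -0.3149, 0.1232]
orientation: [-2.406, -2.009, 0.005]
contact_force: [0.1, -0.1, -0.3]
grip_width: -0.0002
gripper_force: 0.0
```

Call:
servo_tool:
  series:
    - {"translation":[0,0,-3],"spin":0}
    - {"translation":[0,0,-3],"spin":0}
    - {"translation":[0,0,-1.5],"spin":0}
    - {"translation":[0,0,-0.5],"spin":0}
    - {"translation":[0,0,0],"spin":0}
    - {"translation":[0,0,0],"spin":0}

```text
t: 10.05
eef_pos: [0.5704, -0.3165, 0.2061]
orientation: [-2.411, -2.013, 0.0]
contact_force: [-0.3, -0.4, -0.3]
grip_width: 0.0002
gripper_force: 0.0
```

```bash
python3 -c "
from h import *
plan([.55,.25,.2])"
```

```text
t 10.05 p [ 0.5704 -0.3165  0.2061] axes x [0.179 0.984 0.   ] y [ 0.984 -0.179 -0.001] z [-0.001  0.001 -1.   ] F [-0.27 -0.4  -0.3 ] w 0.0002 q [ 0.05  0.49  0.63  1.29 -0.28  1.45  0.47]
tool delta cm [ 55.37 -12.12   0.64]
```

Call:
servo_tool:
  series:
    - {"translation":[2,-0.4,0],"spin":0}
    - {"translation":[3.3,-0.7,0],"spin":0}
    - {"translation":[3.3,-0.7,0],"spin":0}
    - {"translation":[3.3,-0.7,0],"spin":0}
    - {"translation":[3.3,-0.7,0],"spin":0}
    - {"translation":[3.3,-0.7,0],"spin":0}
    - {"translation":[3.3,-0.7,0],"spin":0}
    - {"translation":[3.3,-0.7,0],"spin":0}

```text
t: 10.72
eef_pos: [0.562, -0.0583, 0.2049]
orientation: [-2.41, -2.013, 0.004]
contact_force: [0.6, -0.0, -0.6]
grip_width: 0.0
gripper_force: 0.0
```

Call:
servo_tool:
  series:
    - {"translation":[3.3,-0.7,0],"spin":0}
    - {"translation":[3.3,-0.7,0],"spin":0}
    - {"translation":[3.3,-0.7,0],"spin":0}
    - {"translation":[3.3,-0.7,0],"spin":0}
    - {"translation":[3.3,-0.7,0],"spin":0}
    - {"translation":[3.3,-0.7,0],"spin":0}
    - {"translation":[3.3,-0.7,0],"spin":0}
    - {"translation":[3.3,-0.8,0],"spin":0}

```text
t: 11.38
eef_pos: [0.5531, 0.2111, 0.2048]
orientation: [-2.411, -2.013, 0.005]
contact_force: [1.4, 0.6, 0.1]
grip_width: -0.0003
gripper_force: 0.0
```

Call:
servo_tool:
  series:
    - {"translation":[2,-0.5,0],"spin":0}
    - {"translation":[1,-0.3,0],"spin":0}
    - {"translation":[0,0,0],"spin":0}
    - {"translation":[0,0,0],"spin":0}
    - {"translation":[0,0,0],"spin":0}
    - {"translation":[0,0,0],"spin":0}

```text
t: 11.88
eef_pos: [0.5525, 0.238, 0.2069]
orientation: [2.415, 2.009, -0.001]
contact_force: [0.2, -0.3, 0.4]
grip_width: 0.0003
gripper_force: 0.0
```

```bash
python3 -c "
from h import *
plan([.55,.25,.091])
s=manip.read_state(); Rm=rot(s['orientation']);p=np.array(s['eef_pos'])
f=manip.grab_frame('wrist'); save(f,'wrist3')
T=np.array(f['T_tool_cam']); hsv=cv2.cvtColor(f['color'],cv2.COLOR_RGB2HSV)
z=f['z_map']; v,u=np.nonzero((cv2.inRange(hsv,(95,110,50),(130,255,255))>0)&(z>0)); zz=z[v,u]
P=np.stack([(u-f['cx'])/f['fx']*zz,(v-f['cy'])/f['fy']*zz,zz],-1)@T[:3,:3].T+T[:3,3]
W=P@Rm.T+p; W=W[(abs(W[:,2]-.108)<.007)&(np.hypot(W[:,0]-.55,W[:,1]-.25)<.04)]
print(len(W),(W.min(0)+W.max(0))/2,np.median(W,0),np.ptp(W,0))
"
```

```text
t 11.88 p [0.5525 0.238  0.2069] axes x [ 0.182  0.983 -0.001] y [ 0.983 -0.182  0.   ] z [ 0.    -0.001 -1.   ] F [ 0.2  -0.28  0.37] w 0.0003 q [-0.77  0.34  0.41  1.43 -0.13  1.4  -0.54]
tool delta cm [ 1.15 -0.47 11.59]
1679 [0.55069726 0.25217223 0.10849143] [0.55109183 0.25379332 0.10867858] [0.05031346 0.05016055 0.00484227]
```

View pics/wrist3.png

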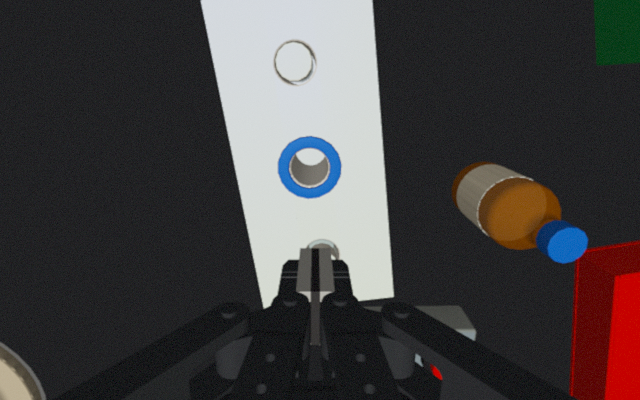

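The blue collar with its empty well is at (310,167), measured at about (0.550, 0.251). Correcting and descending to 2 cm above its mouth (TCP z 0.091).

Call:
servo_tool:
  series:
    - {"translation":[0.8,-0.3,0],"spin":0}
    - {"translation":[0.45,-0.15,1.0],"spin":0}
    - {"translation":[0,0,2],"spin":0}
    - {"translation":[0,0,2.2],"spin":0}
    - {"translation":[0,0,2.2],"spin":0}
    - {"translation":[0,0,2],"spin":0}
    - {"translation":[0,0,1.3],"spin":0}
    - {"translation":[0,0,0.6],"spin":0}

```text
t: 12.6
eef_pos: [0.5478, 0.2537, 0.0907]
orientation: [-2.41, -2.014, 0.006]
contact_force: [0.1, 0.6, -0.0]
grip_width: -0.0002
gripper_force: 0.0
```

Call:
servo_tool:
  series:
    - {"translation":[0,0,0],"spin":0}
    - {"translation":[0,0,0],"spin":0}
    - {"translation":[0,0,0],"spin":0}
    - {"translation":[0,0,0],"spin":0}

```text
t: 12.93
eef_pos: [0.5504, 0.2541, 0.0951]
orientation: [2.411, 2.013, 0.003]
contact_force: [-0.4, -0.0, 0.4]
grip_width: -0.0001
gripper_force: 0.0
```

```bash
python3 -c "
from h import *
plan([.55,.251,.091]); tip()"
```

```text
t 12.93 p [0.5504 0.2541 0.0951] axes x [0.178 0.984 0.001] y [ 0.984 -0.178  0.002] z [ 0.002  0.001 -1.   ] F [-0.37 -0.04  0.37] w -0.0001 q [-0.77  0.42  0.38  1.58 -0.17  1.17 -0.54]
tool delta cm [-0.31  0.01  0.41]
tip z 0.1295 offset 0.0344 n 220 xy [0.5507 0.2443 0.1636]
```

Call:
servo_tool:
  series:
    - {"translation":[-0.3,0,0.3],"spin":0}
    - {"translation":[0,0,0],"spin":0}
    - {"translation":[0,0,0],"spin":0}
    - {"translation":[0,0,0],"spin":0}
    - {"translation":[0,0,0],"spin":0}
    - {"translation":[0,0,0],"spin":0}
    - {"translation":[0,0,0],"spin":0}
    - {"translation":[0,0,0],"spin":0}

```text
t: 13.65
eef_pos: [0.5491, 0.2508, 0.0909]
orientation: [-2.411, -2.014, 0.0]
contact_force: [0.9, 0.6, -0.4]
grip_width: 0.0002
gripper_force: 0.0
```

Call:
servo_tool:
  series:
    - {"translation":[0,0,0],"spin":0}
    - {"translation":[0,0,0],"spin":0}
    - {"translation":[0,0,0],"spin":0}
    - {"translation":[0,0,0],"spin":0}
    - {"translation":[0,0,0],"spin":0}
    - {"translation":[0,0,0],"spin":0}
    - {"translation":[0,0,0],"spin":0}
    - {"translation":[0,0,0],"spin":0}

```text
t: 14.32
eef_pos: [0.5491, 0.2508, 0.0909]
orientation: [-2.412, -2.013, 0.0]
contact_force: [-0.5, 0.4, 0.1]
grip_width: -0.0002
gripper_force: 0.0
```

Call:
servo_tool:
  series:
    - {"translation":[0,0,0],"spin":0}
    - {"translation":[0,0,0],"spin":0}
    - {"translation":[0,0,0],"spin":0}
    - {"translation":[0,0,0],"spin":0}
    - {"translation":[0,0,0],"spin":0}
    - {"translation":[0,0,0],"spin":0}
    - {"translation":[0,0,0],"spin":0}
    - {"translation":[0,0,0],"spin":0}

```text
t: 14.98
eef_pos: [0.5491, 0.2507, 0.0909]
orientation: [-2.412, -2.013, 0.0]
contact_force: [-0.1, -0.3, -0.3]
grip_width: 0.0001
gripper_force: 0.0
```

Call:
servo_tool:
  series:
    - {"translation":[0,0,0],"spin":0}
    - {"translation":[0,0,0],"spin":0}
    - {"translation":[0,0,-1],"spin":0}
    - {"translation":[0,0,-3],"spin":0}
    - {"translation":[0,0,-3],"spin":0}
    - {"translation":[0,0,-3],"spin":0}
    - {"translation":[0,0,-1.5],"spin":0}
    - {"translation":[0,0,-0.5],"spin":0}

```text
t: 15.65
eef_pos: [0.5508, 0.2512, 0.2154]
orientation: [2.411, 2.012, 0.01]
contact_force: [0.3, -0.5, -0.6]
grip_width: 0.0002
gripper_force: 0.0
```

```bash
python3 -c "
from h import *
plan([.5835,.003,.2])"
```

```text
t 15.65 p [0.5508 0.2512 0.2154] axes x [0.179 0.984 0.004] y [ 0.984 -0.179  0.005] z [ 0.005  0.003 -1.   ] F [ 0.29 -0.48 -0.57] w 0.0002 q [-0.78  0.34  0.4   1.42 -0.13  1.41 -0.56]
tool delta cm [-23.85   7.65   1.48]
```

Call:
servo_tool:
  series:
    - {"translation":[-1.8,0.6,0],"spin":0}
    - {"translation":[-3.3,1.1,0],"spin":0}
    - {"translation":[-3.6,1.2,0],"spin":0}
    - {"translation":[-3.6,1.2,0],"spin":0}
    - {"translation":[-3.6,1.2,0],"spin":0}
    - {"translation":[-3.6,1.1,0],"spin":0}
    - {"translation":[-3.0,0.9,0],"spin":0}
    - {"translation":[-1.3,0.4,0],"spin":0}

```text
t: 16.32
eef_pos: [0.5818, -0.0037, 0.2106]
orientation: [2.417, 2.004, -0.003]
contact_force: [-0.7, -0.8, 0.2]
grip_width: -0.0002
gripper_force: 0.0
```

Call:
servo_tool:
  series:
    - {"translation":[0,0,0],"spin":0}
    - {"translation":[0,0,0],"spin":0}
    - {"translation":[0,0,0],"spin":0}
    - {"translation":[0,0,0],"spin":0}
    - {"translation":[0,0,0],"spin":0}

```text
t: 16.73
eef_pos: [0.5823, 0.0046, 0.2106]
orientation: [-2.408, -2.016, 0.0]
contact_force: [0.3, 0.1, -0.4]
grip_width: 0.0
gripper_force: 0.0
```

```bash
python3 -c "
from h import *
plan([.5835,.003,.055])
s=manip.read_state(); Rm=rot(s['orientation']);p=np.array(s['eef_pos'])
f=manip.grab_frame('wrist')
T=np.array(f['T_tool_cam']); hsv=cv2.cvtColor(f['color'],cv2.COLOR_RGB2HSV)
z=f['z_map']; v,u=np.nonzero((cv2.inRange(hsv,(45,100,40),(85,255,255))>0)&(z>0)); zz=z[v,u]
P=np.stack([(u-f['cx'])/f['fx']*zz,(v-f['cy'])/f['fy']*zz,zz],-1)@T[:3,:3].T+T[:3,3]
W=P@Rm.T+p; W=W[(abs(W[:,2]-.07)<.01)&(np.hypot(W[:,0]-.5835,W[:,1]-.003)<.03)]
print(len(W),(W.min(0)+W.max(0))/2,np.median(W,0),np.ptp(W,0),np.percentile(W[:,2],[10,50,90]))
"
```

```text
t 16.73 p [0.5823 0.0046 0.2106] axes x [0.176 0.984 0.   ] y [ 0.984 -0.176 -0.001] z [-0.001  0.    -1.   ] F [ 0.33  0.11 -0.38] w 0.0 q [-0.47  0.3   0.52  1.49 -0.15  1.39 -0.12]
tool delta cm [-0.14  0.15 15.56]
936 [0.58459849 0.00246366 0.06729492] [0.58489096 0.00483669 0.07152541] [0.03175528 0.03393229 0.01405418] [0.06955555 0.07152541 0.07263138]
```

Call:
servo_tool:
  series:
    - {"translation":[-0.1,0.2,1.5],"spin":0}
    - {"translation":[0,0,2.5],"spin":0}
    - {"translation":[0,0,2.7],"spin":0}
    - {"translation":[0,0,2.7],"spin":0}
    - {"translation":[0,0,2.7],"spin":0}
    - {"translation":[0,0,2.2],"spin":0}
    - {"translation":[0,0,1.2],"spin":0}
    - {"translation":[0,0,0.5],"spin":0}

```text
t: 17.45
eef_pos: [0.5829, 0.0022, 0.0488]
orientation: [-2.409, -2.013, 0.004]
contact_force: [-1.0, 0.6, -0.4]
grip_width: -0.0001
gripper_force: 0.0
```

Call:
servo_tool:
  series:
    - {"translation":[0,0,0],"spin":0}
    - {"translation":[0,0,0],"spin":0}
    - {"translation":[0,0,0],"spin":0}
    - {"translation":[0,0,0],"spin":0}

```text
t: 17.78
eef_pos: [0.5853, 0.0015, 0.0524]
orientation: [2.411, 2.013, 0.003]
contact_force: [0.7, 0.3, -0.3]
grip_width: -0.0001
gripper_force: 0.0
```

```bash
python3 -c "
from h import *
plan([.584,.003,.0335])
f=manip.grab_frame('side');save(f,'side3',(260,150,400,260),5)"
```

```text
t 17.78 p [0.5853 0.0015 0.0524] axes x [0.178 0.984 0.001] y [ 0.984 -0.178  0.002] z [ 0.002  0.    -1.   ] F [ 0.67  0.26 -0.31] w -0.0001 q [-0.43  0.43  0.48  1.69 -0.23  1.07 -0.06]
tool delta cm [ 0.12 -0.16  1.89]
```

View pics/side3.png

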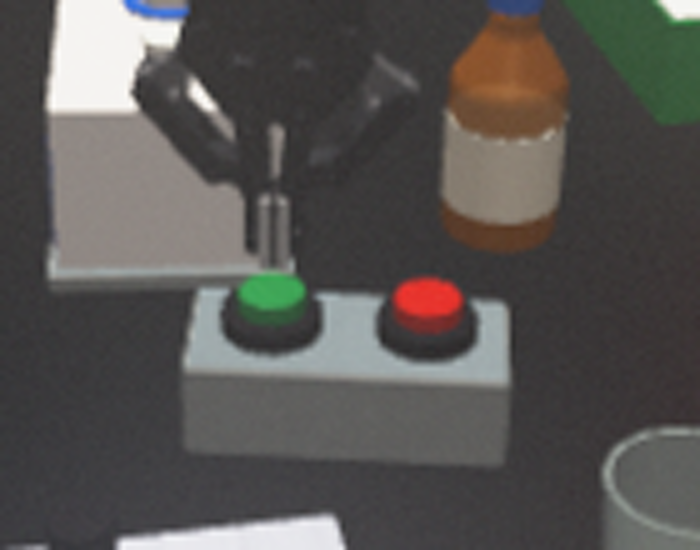

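The tips (272,265) are squarely above the green button (272,292), and the red one (428,298) is well clear. Pressing down in steps.

Call:
servo_tool:
  series:
    - {"translation":[0.1,-0.15,0.5],"spin":0}
    - {"translation":[0,0,0.5],"spin":0}
    - {"translation":[0,0,0.4],"spin":0}
    - {"translation":[0,0,0.2],"spin":0}
    - {"translation":[0,0,0.2],"spin":0}
    - {"translation":[0,0,0],"spin":0}
    - {"translation":[0,0,0],"spin":0}

```text
t: 18.42
eef_pos: [0.5826, 0.0029, 0.0328]
orientation: [-2.411, -2.013, 0.001]
contact_force: [-2.3, 1.5, 3.4]
grip_width: -0.0002
gripper_force: 1.5
```

Call:
servo_tool:
  series:
    - {"translation":[0,0,0.2],"spin":0}
    - {"translation":[0,0,0.1],"spin":0}
    - {"translation":[0,0,0],"spin":0}

```text
t: 18.67
eef_pos: [0.5831, 0.0028, 0.03]
orientation: [2.411, 2.013, 0.0]
contact_force: [-1.5, 0.8, 5.1]
grip_width: 0.0001
gripper_force: 2.3
```

Call:
servo_tool:
  series:
    - {"translation":[0,0,0.2],"spin":0}
    - {"translation":[0,0,0.1],"spin":0}
    - {"translation":[0,0,0],"spin":0}

```text
t: 18.92
eef_pos: [0.5833, 0.0028, 0.0294]
orientation: [-2.412, -2.013, -0.003]
contact_force: [-12.6, 1.3, 25.7]
grip_width: 0.0002
gripper_force: 12.4
```

The force jumped to 26 N, so the button is bottomed. Releasing and rising.

Call:
servo_tool:
  series:
    - {"translation":[0,0,0],"spin":0}
    - {"translation":[0,0,-0.5],"spin":0}
    - {"translation":[0,0,-1],"spin":0}
    - {"translation":[0,0,-2.5],"spin":0}
    - {"translation":[0,0,-3],"spin":0}
    - {"translation":[0,0,-3],"spin":0}
    - {"translation":[0,0,-2],"spin":0}
    - {"translation":[0,0,-1],"spin":0}

```text
t: 19.58
eef_pos: [0.5845, 0.0022, 0.1603]
orientation: [2.41, 2.011, 0.006]
contact_force: [-0.4, -0.5, -1.1]
grip_width: -0.0001
gripper_force: 0.0
```

Call:
servo_tool:
  series:
    - {"translation":[0,0,0],"spin":0}
    - {"translation":[0,0,0],"spin":0}
    - {"translation":[0,0,0],"spin":0}
    - {"translation":[0,0,0],"spin":0}
    - {"translation":[0,0,0],"spin":0}

```text
t: 20.0
eef_pos: [0.5821, 0.0027, 0.1553]
orientation: [-2.411, -2.013, 0.004]
contact_force: [-0.0, -1.5, -1.0]
grip_width: 0.0004
gripper_force: 0.0
```

```bash
python3 -c "
from h import *
plan([.584,.003,.2])
f=manip.grab_frame('side');save(f,'side4',None,1.25);w=cloud(f)
hsv=cv2.cvtColor(f['color'],cv2.COLOR_RGB2HSV);m=(cv2.inRange(hsv,(45,110,50),(85,255,255))>0)&(np.hypot(w[...,0]-.584,w[...,1])<.03)
print(m.sum(),np.nanmedian(w[m],0))"
```

```text
t 20.0 p [0.5821 0.0027 0.1553] axes x [ 0.179  0.984 -0.001] y [ 0.984 -0.179 -0.003] z [-0.003 -0.001 -1.   ] F [-0.04 -1.46 -1.01] w 0.0004 q [-0.46  0.34  0.51  1.57 -0.17  1.28 -0.1 ]
tool delta cm [ 0.06  0.17 -4.47]
78 [0.58478983 0.00221111 0.07029994]
```

View pics/side4.png

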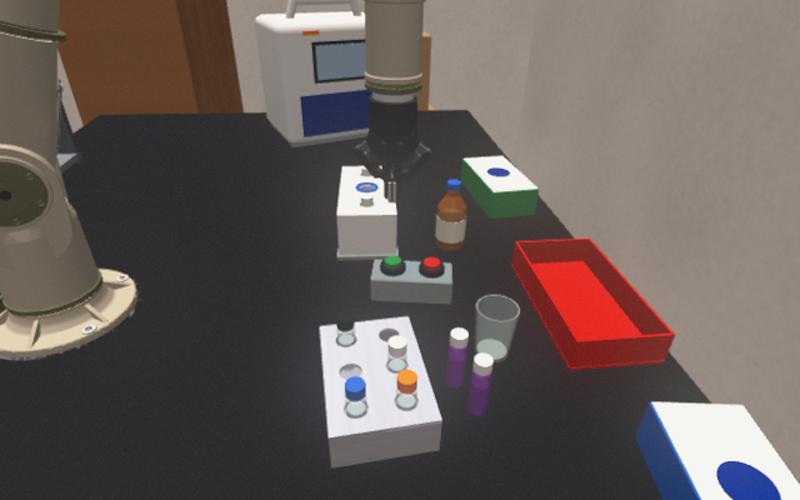

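The green button (393,262) is back up at z 0.070, the same height as before. All vials, the beaker and the bottle stand undisturbed, and the gripper is clear of everything.

```bash
python3 -c "
from cell import manip
print(manip.sign_off())"
```

```text
the job is handed in; nothing more can be done
None
```

I pointed at the orange cap for about 2.5 s, then at the blue-collared well for about 2.5 s, each from about 2 cm up. I then pressed the green button fully down and it came back up. By the cameras and force readings nothing else was touched, and the job was handed in at about 20 s; one deviation is that the real fingertips ended about 38 mm short of the reported TCP, so I set the heights from the cameras.

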